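# Refit the battery cover of a desk radio

### The arm

A 6-joint arm with a two-finger parallel gripper is mounted at the origin on a cart in front of the work surface, level with it; the furniture and walls round the work are solid. World frame = base frame: x ahead of the robot, y to its left, z up, the work surface at z = 0. Lengths are in m, angles in rad, forces in N, time in s.
With the tool pointing down it reaches from about 0.35 to 0.85 m from the base axis. Payload 8.1 kg.
Tool frame: the origin (TCP) lies midway between the tips of the shut fingers; the grasp point (between the pads) lies 19 mm behind it (robot.grip_point_offset is the distance from the TCP to the grasp point, in m); z points along the fingers, y is the line along which they close (so a half turn about z gives the same grasp; the last joint's range is limited). The gripper opens to 93 mm and grips with 3 to 60 N. Pads are 15 mm wide; open, the fingers measure 128 mm over their backs; the gripper's body (75 mm by 188 mm) begins 65 mm behind the grasp point.
Start: joints at [-1.186, 0.13, 1.488, -0, 1.523, -0.085], TCP at [0.272, -0.535, 0.219] pointing down, gripper open.
Joint ranges: [-2.96, 2.96], [-0.89, 2.26], [0.02, 2.5], [-1.34, 4.48], [0, 2.73], [-2.66, 2.66]. Speed limits (rad/s): [2.39, 2.39, 2.79, 3.14, 3.14, 3.14].

### API

Orientations are given as a rotation vector (axis times angle).
In Python, from plant import robot, read_camera, job gives the robot as it stands.
- The arm moves only by the shell command python3 -m inch 'ROWS' [FORCE]. ROWS is JSON, one flat list of numbers, 5 for each row, row after row: the shift along the world's x, y, z in mm, then the turn about the world's z in degrees, then the opening in per cent of the stroke, from 0 (shut) to 100 (fully open). In form: [dx, dy, dz, yaw, hand, dx, dy, dz, yaw, hand, ...]. A call has 1 to 10 rows; each row is the pose to reach, as a shift and turn from the pose commanded when the call began; what a row does not reach only later rows make up. A row lasts 1/12 s, in which the tool goes at most 41.7 mm and 7.16 degrees, less where a joint would pass 70% of its speed; a pose out of reach is approached as far as the arm can. A call with a gripper value outside its range is refused whole. The fingers move at their own pace and stop on an object; FORCE is the grip in N (left out, the last holds). Time passes only in rows, so rows that repeat a pose let the fingers close. It gives the time, the measured TCP pose, the force, the opening and the grip force at its end, in the units of the state.
- robot.read_state(): the state, without advancing time (a new reading comes with each control period).
- read_camera(name): name is "scene" or "side" or "wrist"; returns a dict with "image" (384x512x3 uint8, blue, green, red), "K" (3x3 intrinsics, pixels), "extrinsics" (4x4, takes a point from world to camera coordinates); the wrist camera has in their place "mount" (4x4, takes a point from camera to tool coordinates, whose origin is the TCP and whose axes are the flange's). Camera axes: x right, y down, z forward; pixel columns grow to the right and rows downward; lengths in m; the calibration is good to about 2 mm. A picture is of the moment at which its call begins: read the wrist's pose just before it. There is no depth.
- job.close_job(): hands the job in; it is judged then, once.
The state is a dict: "t": time; "q": joint angles; "dq": joint speeds; "joint_torque": joint torques, N m; "tool_pos": TCP position; "orientation": TCP orientation; "force": force on the tool from outside, world axes, zero at the start; "wrist_torque": the same for the moment, N m; "opening": finger opening in m; "gripper_force": force on a finger pad.
Only numpy, scipy, OpenCV 4.12 (cv2) and the standard library are available. Lean on these libraries where they do the work, as an engineer would, in place of code of your own. Each camera call takes 0.05 s, during which the arm holds its last target. There are 200 camera calls.

### The job

Put the loose white battery cover back on the grey desk radio: hook its orange front tongue into the slot at the low front edge of the battery bay, pivot the cover down and press its rear edge until it snaps flat under the orange spring catch. Then let go and leave the other things on the desk where they are.

Things in the scene. Friction and masses are not known exactly. Their poses are not given: they have to be found in the camera images.
- radio: Grey wedge-shaped desk radio, fixed, 200 x 120 mm, 112 mm high at its far end, low end towards the robot; its top rises at 20 degrees away from the robot. Origin on the desk under the bay; x level, up-slope; z up. A raised deck with loudspeaker holes and a black knob (32 mm across, 9 mm tall) closes the high end.
- bay: Open battery bay in the sloping top, battery pack in it. Frame tilted with the slope: x up-slope, z square to it; origin 55 mm above the desk. A seated cover's frame coincides with this one. 96 mm wide between cheeks with tops at z 5 mm. Rear wall at x 59 mm, below z 3 mm; raised deck from x 66 to 120 mm, top at z 16 mm.
- slot_roof (a point): Middle of the bright round rear edge (4 mm radius, axis along bay y) of the roof over the tongue slot; at bay x -62, z 10.5 mm. Roof: underside z 6.5, top 14.5 mm. Slot: 70 mm wide (y +-35), stop wall at x -70.5 mm, open below down to z -20 mm. Play of the tongue between roof edge and front seat: 1.5 mm when flat, about 4.5 mm with the cover pitched 20 degrees.
- front_seat (a point): Middle of the round cross bar (3 mm radius, axis along bay y) that carries the cover's front end, at bay x -50, z -3 mm; the tongue passes over it and under the slot's roof.
- catch (a joint): Orange spring catch in the deck's front face: slide in m, 0 = sprung out over the bay, grows to 0.009 as it is pushed back up-slope. The cover's rear edge, pressed down with about 10 N, pushes it back (first touch some 7 degrees above flat; the cover's weight alone rests on it) and it springs out over the edge once the cover is flat.
- catch_nose (a point): Middle of the axis of the catch's round nose (6 mm radius, 52 mm long along bay y) when out, at bay x 60, z 9.8 mm; it overhangs a seated cover's rear edge by 3.5 mm.
- cover: Loose cover, 0.12 kg: white plate 110 (x) x 90 (y) x 5 mm, round rear edge reaching x 57.5 mm, orange tongue 60 mm wide, 5 mm thick, level with the plate, reaching x -69.5 mm. Black grip rib across the middle, 12 mm thick (x), 60 mm long (y), top 29 mm above the underside. Origin: centre of the plate's underside, -x to the tongue, z out of the ribbed face. Starts flat on the desk, rib up.
- tongue_tip (a point): Middle of the front end of the cover's tongue, at x -69.5, y 0, z +2.5 mm of the cover.
- glasses_case: Dark green glasses case at the front right of the desk (a like one stands fixed at the back), 62 x 158 x 40 mm, loose bystander; origin at the centre of its underside.
- rubber_stamp_1: Wooden rubber stamp with the darker handle, 26 x 40 x 57 mm, standing, loose bystander; origin at the centre of its underside.
- eraser: Green and white eraser, 22 x 52 x 12 mm, bystander; origin at the centre of its underside.

How it is judged:
By the outcome, as a careful person would: the job done as asked, in the order asked, and still so for the second after the job is handed in, with the robot touching nothing.
It also fails if it takes over 48 s, if anything falls off the work surface, if the arm or the gripper's body presses on something with over 40 N, if the wrist force passes 120 N, or if a joint passes its speed limit or range.

## Working session

There is one attempt and no reset: what is moved stays moved. The work goes in short steps, Python scripts to look and compute and a shell command to move; the robot and the scene stay as the last step left them, time stands still between calls to the robot, and variables do not carry over. Pictures are saved under pics/ and viewed, at most 10 in all, crops included, and the job is handed in when it is done.

```bash
mkdir -p pics; ls; python3 - <<'E'
from plant import robot, read_camera
import cv2, numpy as np
s=robot.read_state(); print(s['t'],s['tool_pos'],s['orientation'],s['opening'])
ims=[]
for n in ("scene","side"):
    c=read_camera(n); ims.append(c["image"]); print(n,c["K"].tolist(),np.round(c["extrinsics"],4).tolist())
    cv2.imwrite(f"pics/{n}0.png",cv2.resize(c["image"],(800,600)))
E
```

```text
pics
0.0 [ 0.2714194  -0.53444427  0.21757654] [-3.05350768e+00 -7.30779779e-01  4.68022335e-04] 0.09288485166436314
scene [[420.5686890558742, 0.0, 251.47569779982848], [0.0, 420.5686890558742, 196.57907661191007], [0.0, 0.0, 1.0]] [[-0.871, -0.4908, 0.0215, 0.4286], [-0.2619, 0.4267, -0.8657, 0.2333], [0.4157, -0.7596, -0.5001, 0.9627], [0.0, 0.0, 0.0, 1.0]]
side [[459.6982645429196, 0.0, 260.56555683580353], [0.0, 459.6982645429196, 193.96450840647287], [0.0, 0.0, 1.0]] [[0.8274, -0.561, -0.0272, -0.4945], [-0.2278, -0.2908, -0.9293, 0.1908], [0.5134, 0.7751, -0.3684, 1.2592], [0.0, 0.0, 0.0, 1.0]]
```

View pics/scene0.png

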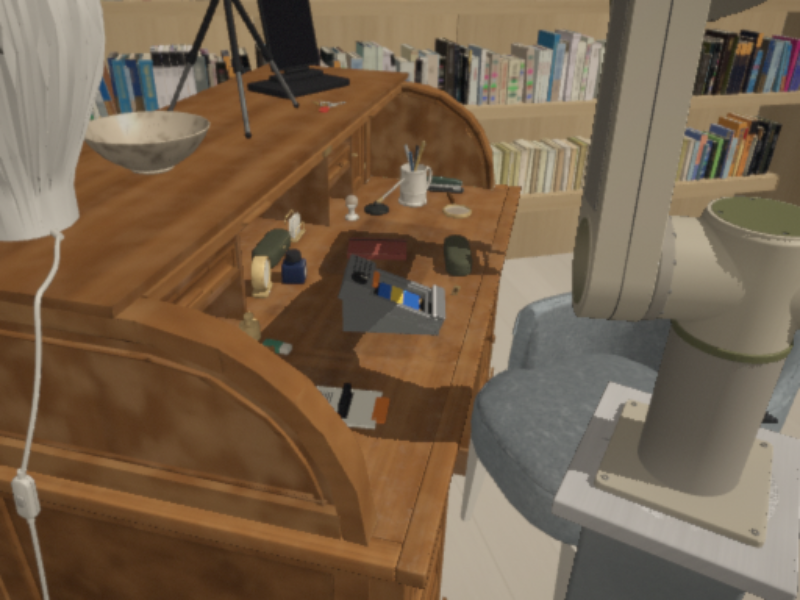

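View pics/side0.png

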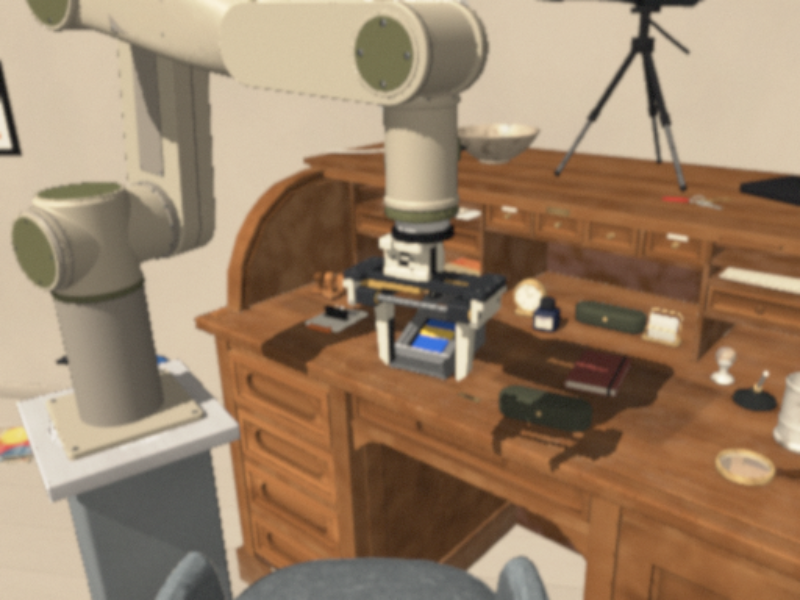

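The scene view (800 px scale) shows the radio at about (395,295), with its low end to the right. The cover lies at (355,407): rib at (346,400), tongue at (381,409). The gripper blocks the side view. I'll cast coarse rays first and then refine with the wrist camera.

```bash
cat > h.py <<'E'
from plant import robot, read_camera
import cv2, numpy as np
from scipy.spatial.transform import Rotation as R
def view(n):
    s=robot.read_state(); c=read_camera(n)
    if n=="wrist":
        T=np.eye(4);T[:3,:3]=R.from_rotvec(s['orientation']).as_matrix();T[:3,3]=s['tool_pos']
        P=T@c["mount"]
    else: P=np.linalg.inv(c["extrinsics"])
    return c["image"],c["K"],P
def ray(px,K,P):
    d=P[:3,:3]@np.linalg.inv(K)@np.array([px[0],px[1],1.]); return P[:3,3],d
def onz(px,K,P,z):
    o,d=ray(px,K,P); return o+d*(z-o[2])/d[2]
def proj(p,K,P):
    c=np.linalg.inv(P)@np.append(p,1); u=K@c[:3]; return u[:2]/u[2]
E
python3 - <<'E'
from h import *
im,K,P=view("scene")
f=.64
for n,p,z in [("rib",(346,400),.02),("tongue",(381,409),.005),("radio low bottom near",(442,333),0),("low bottom far?",(345,330),0),("batt",(398,294),.055),("case",(457,272),0),("eraser",(278,347),0)]:
    print(n,onz((p[0]*f,p[1]*f),K,P,z).round(3))
cv2.imwrite("pics/crop1.png",cv2.resize(im[140:290,190:320],None,fx=4,fy=4,interpolation=cv2.INTER_CUBIC))
im,K,P=view("wrist"); print(np.round(P,3).tolist(),K.tolist())
cv2.imwrite("pics/w0.png",im)
E
```

```text
rib [0.496 0.146 0.02 ]
tongue [0.446 0.12  0.005]
radio low bottom near [ 0.465 -0.145  0.   ]
low bottom far? [ 0.63  -0.057  0.   ]
batt [ 0.566 -0.148  0.055]
case [ 0.549 -0.397  0.   ]
eraser [0.703 0.057 0.   ]
[[0.453, -0.853, -0.258, 0.344], [-0.892, -0.434, -0.129, -0.497], [-0.002, 0.289, -0.957, 0.386], [0.0, 0.0, 0.0, 1.0]] [[339.15342024518407, 0.0, 256.89355073296593], [0.0, 339.15342024518407, 188.5075612325151], [0.0, 0.0, 1.0]]
```

View pics/crop1.png

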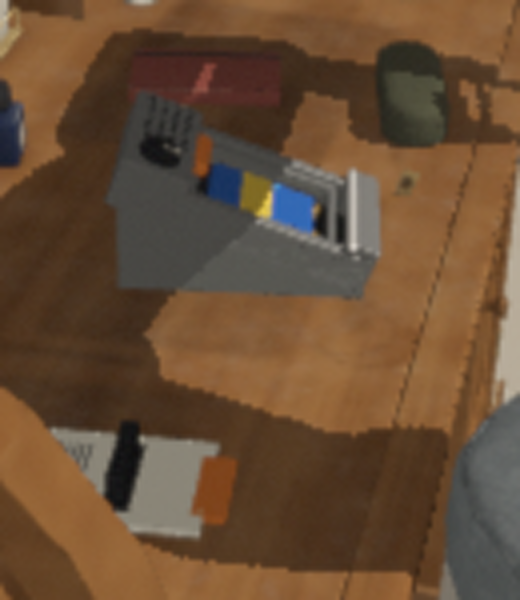

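View pics/w0.png

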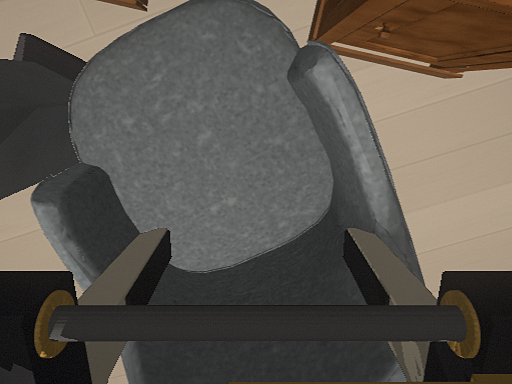

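The crop shows the radio's low end at crop (360,215) and the bay running up-slope to the orange catch at (203,155). The cover's tongue also points to the low side. Both yaws are about 28°, and the tool's closing axis is already across them (along the rib). The wrist view shows only the chair. Next I'll move above the bay.

```bash
python3 -m inch '[40,60,30,0,100, 240,360,40,0,100, 240,360,40,0,100, 240,360,40,0,100, 240,360,40,0,100, 240,360,40,0,100, 240,360,40,0,100, 240,360,40,0,100, 240,360,40,0,100, 240,360,40,0,100]'; python3 -m inch '[0,0,0,0,100, 0,0,0,0,100, 0,0,0,0,100, 0,0,0,0,100, 0,0,0,0,100,0,0,0,0,100]'
python3 - <<'E'
from h import *
s=robot.read_state(); print(s['t'],s['tool_pos'],s['orientation'],s['force'])
im,K,P=view("wrist"); np.savez("w1.npz",im=im,K=K,P=P)
cv2.imwrite("pics/w1.png",cv2.resize(im,(800,600)))
E
```

```text
t: 1.03
tool_pos: [0.5013, -0.1896, 0.2576]
orientation: [3.055, 0.731, 0.0]
force: [0.8, -0.4, -0.7]
opening: 0.0933
gripper_force: 0.0
t: 1.53
tool_pos: [0.5, -0.1927, 0.2573]
orientation: [-3.056, -0.728, 0.0]
force: [-0.2, 1.2, 0.5]
opening: 0.0927
gripper_force: 0.0
1.5333 [ 0.49995019 -0.19273494  0.25728566] [-3.05601660e+00 -7.27810586e-01  4.74268165e-04] [-0.1683149   1.23564587  0.49231382]
```

View pics/w1.png

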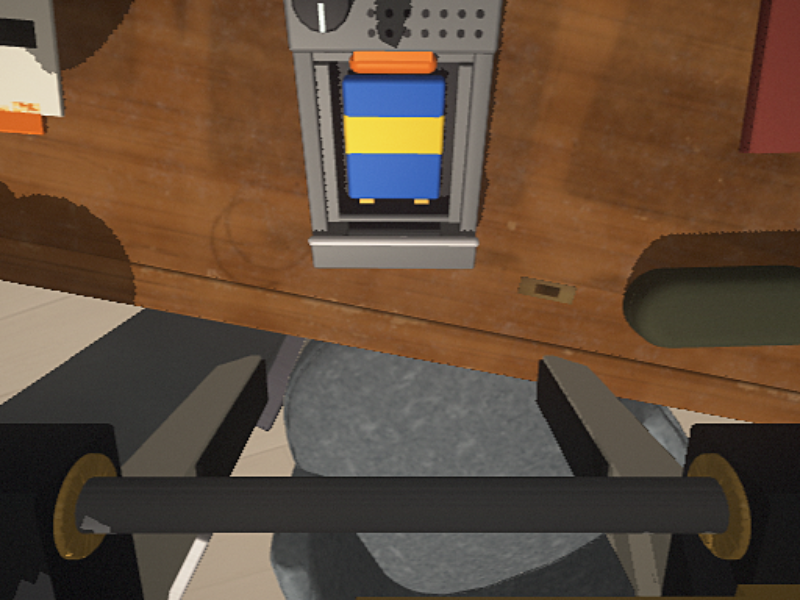

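The wrist view (800 px scale) shows the bay squarely. The deck's front edge is at row 51 (cols 289–501), the catch at (393,62), the bright roof edge at row 242 (cols 310–478) and the cover at upper left. Next I'll refine these and solve the bay pose.

```bash
python3 - <<'E'
from h import *
from scipy.optimize import least_squares
d=np.load("w1.npz"); im,K,P=d['im'],d['K'],d['P']
g=cv2.cvtColor(im,cv2.COLOR_BGR2GRAY).astype(float)
for c0,c1 in [(205,230),(270,300)]:
    pr=g[145:175,c0:c1].mean(1); w=np.clip(pr-pr.max()*.85,0,None); print("roof",c0,145+pr.argmax(),145+(w*np.arange(30)).sum()/w.sum(), pr.round().astype(int).tolist())
for c0,c1 in [(190,205),(300,316)]:
    print("deck",c0,g[26:42,c0:c1].mean(1).round().astype(int).tolist())
print("left/right at row 30", g[28:31,178:194].mean(0).astype(int).tolist(), g[28:31,312:328].mean(0).astype(int).tolist())
hsv=cv2.cvtColor(im,cv2.COLOR_BGR2HSV); m=cv2.inRange(hsv,(5,180,150),(15,255,255)); m[:, :150]=0; m[60:]=0
print("catch",cv2.boundingRect(m))
m=cv2.inRange(hsv,(22,120,100),(32,255,255)); print("yellow",cv2.boundingRect(m))
def bay(v,p):
    Rb=(R.from_euler('z',v[2])*R.from_euler('y',-20,degrees=True)).as_matrix()
    return np.array([v[0],v[1],.055])+Rb@np.array(p)/1000
f=.64
obs=[((66,0,16),(395*f,51*f)),((-61,0,14.4),(394*f,242*f))]
r=least_squares(lambda v:np.concatenate([proj(bay(v,a),K,P)-b for a,b in obs]),[.56,-.15,.48])
v=r.x; print(v,np.degrees(v[2]),r.fun)
for p in [(66,60,16),(66,-60,16),(-61,48,14.4),(-61,-48,14.4),(57,26,15),(56,-26,13),(120,60,16)]: print(p,proj(bay(v,p),K,P)/f)
np.save("bay.npy",v)
E
```

```text
roof 205 155 155.49316473000684 [61, 65, 62, 55, 56, 53, 94, 107, 150, 176, 237, 236, 134, 140, 142, 141, 141, 141, 140, 138, 138, 137, 136, 136, 136, 139, 100, 92, 94, 96]
roof 270 156 156.0 [57, 59, 64, 52, 57, 54, 80, 95, 131, 174, 187, 236, 155, 125, 125, 126, 126, 125, 125, 125, 124, 123, 123, 122, 122, 123, 122, 93, 98, 100]
deck 190 [143, 143, 144, 145, 151, 128, 101, 90, 132, 129, 129, 127, 132, 96, 98, 105]
deck 300 [123, 123, 123, 124, 124, 127, 111, 102, 90, 120, 115, 114, 115, 110, 98, 99]
left/right at row 30 [77, 74, 75, 73, 74, 76, 68, 95, 128, 146, 150, 149, 147, 147, 146, 147] [124, 121, 122, 124, 111, 91, 60, 40, 46, 69, 75, 76, 78, 81, 82, 84]
catch (224, 33, 55, 14)
yellow (4, 66, 280, 64)
[ 0.5604251  -0.15573195  0.4535848 ] 25.988494843693253 [-0.00963052  0.63520003  0.01227145 -0.87941108]
(66, 60, 16) [290.68590322  50.41118885]
(66, -60, 16) [499.14495837  53.57170315]
(-61, 48, 14.4) [327.47791425 239.69739707]
(-61, -48, 14.4) [460.50381302 241.55365322]
(57, 26, 15) [350.64375845  67.39945464]
(56, -26, 13) [438.9099076   69.64520101]
(120, 60, 16) [278.89775376 -62.64980614]
```

```bash
python3 -m inch '[-10,35,0,0,100, -60,310,-10,0,100, -60,310,-10,0,100, -60,310,-10,0,100, -60,310,-10,0,100, -60,310,-10,0,100, -60,310,-10,0,100, -60,310,-10,0,100, -60,310,-10,0,100, -60,310,-10,0,100]'; python3 -m inch '[0,0,0,0,100, 0,0,0,0,100, 0,0,0,0,100]'
python3 - <<'E'
from h import *
f=.64
im,K,P=view("scene")
for p in [(375,520),(340,440),(300,500)]: print(p,onz((p[0]*f,p[1]*f),K,P,0).round(3),onz((p[0]*f,p[1]*f),K,P,0.1).round(3))
im,K,P=view("wrist"); np.savez("w2.npz",im=im,K=K,P=P)
cv2.imwrite("pics/w2.png",cv2.resize(im,(800,600)))
E
```

```text
t: 2.42
tool_pos: [0.4403, 0.1193, 0.2474]
orientation: [3.054, 0.735, 0.0]
force: [0.3, 0.1, -0.4]
opening: 0.0928
gripper_force: 0.0
t: 2.67
tool_pos: [0.441, 0.1172, 0.2475]
orientation: [3.056, 0.728, 0.0]
force: [0.3, 0.2, -0.1]
opening: 0.0926
gripper_force: 0.0
(375, 520) [ 0.34   0.317 -0.   ] [0.295 0.395 0.1  ]
(340, 440) [0.465 0.211 0.   ] [0.401 0.304 0.1  ]
(300, 500) [ 0.446  0.339 -0.   ] [0.385 0.414 0.1  ]
```

View pics/w2.png

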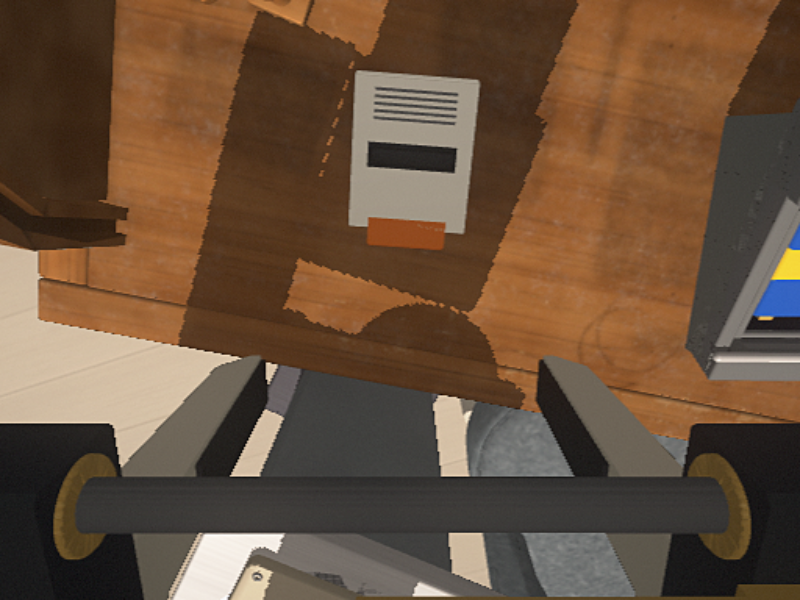

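The wrist view shows the cover at (355,71)-(480,80)-(465,233)-(349,226), with the rib at (412,157) and the tongue at (406,233). There's free space around it; the desk's side panel is at the far left.

```bash
python3 - <<'E'
from h import *
from scipy.optimize import least_squares
d=np.load("w2.npz"); im,K,P=d['im'],d['K'],d['P']
hsv=cv2.cvtColor(im,cv2.COLOR_BGR2HSV)
def big(m):
    cs,_=cv2.findContours(m,cv2.RETR_EXTERNAL,cv2.CHAIN_APPROX_NONE); return max(cs,key=cv2.contourArea)
roi=np.zeros(im.shape[:2],np.uint8); roi[40:165,215:315]=255
w=big(cv2.inRange(hsv,(0,0,110),(180,70,255))&roi); o=big(cv2.inRange(hsv,(3,170,90),(13,255,255))&roi); k=big(cv2.inRange(hsv,(0,0,0),(180,255,70))&roi&cv2.inRange(cv2.drawContours(roi*0,[w],-1,255,-1),1,255))
Q=lambda c,z: np.array([onz(p[0],K,P,z)[:2] for p in c],np.float32)
for n,c,z in (("white",w,.005),("orange",o,.005),("rib",k,.027)):
    r=cv2.minAreaRect(Q(c,z)*1000); print(n,np.round(r[0],1),np.round(r[1],1),round(r[2],1))
s=robot.read_state(); print(s['tool_pos'],np.degrees(2*np.arctan2(s['orientation'][1],s['orientation'][0])))
E
```

```text
white [503.7 142.1] [112.3  90.6] 22.6
orange [448.8 119.1] [21.9 61.5] 22.7
rib [503.1 142.2] [16.9 62. ] 22.7
[0.44090372 0.11739334 0.24738792] 26.80030989813895
```

```bash
python3 -m inch '[20,8,-30,-2,100, 62,25,-70,-4.2,100, 62,25,-110,-4.2,100, 62,25,-150,-4.2,100, 62,25,-185,-4.2,100, 62,25,-210,-4.2,100, 62,25,-225,-4.2,100, 62,25,-235,-4.2,100, 62,25,-239.5,-4.2,100, 62,25,-239.5,-4.2,100]' ; python3 -m inch '[0,0,0,0,100,0,0,0,0,60,0,0,0,0,50,0,0,0,0,50,0,0,0,0,50,0,0,0,0,50]' 15
python3 - <<'E'
from h import *
s=robot.read_state(); print(s['tool_pos'],np.degrees(2*np.arctan2(s['orientation'][1],s['orientation'][0])),s['opening'],s['gripper_force'])
E
```

```text
t: 3.6
tool_pos: [0.5026, 0.1431, 0.0076]
orientation: [-3.08, -0.618, 0.001]
force: [0.3, 0.4, 0.5]
opening: 0.0929
gripper_force: 0.0
t: 4.1
tool_pos: [0.503, 0.1435, 0.0084]
orientation: [3.08, 0.619, 0.001]
force: [0.5, -2.3, 0.7]
opening: 0.0645
gripper_force: 0.9
[0.50296071 0.14350848 0.00842438] 22.72347919374473 0.0645180883779702 0.879865251481533
```

```bash
python3 -m inch '[0,0,0,0,40,0,0,0,0,40,0,0,0,0,40,0,0,0,0,40,0,0,0,0,40,0,0,0,0,40]' 15;  python3 -m inch '[0,0,20,0,40,0,0,50,0,40,0,0,85,0,40,0,0,125,0,40,0,0,165,0,40,0,0,190,0,40,0,0,190,0,40]' 15
python3 - <<'E'
from h import *
s=robot.read_state(); print(s['tool_pos'],s['force'],s['wrist_torque'])
im,K,P=view("wrist"); np.savez("w3.npz",im=im,K=K,P=P)
a,_,_=view("side")
cv2.imwrite("pics/w3.png",np.hstack([cv2.resize(im,(400,300)),cv2.resize(a[100:280,180:420],(400,300))]))
E
```

```text
t: 4.6
tool_pos: [0.503, 0.1434, 0.0083]
orientation: [3.08, 0.619, 0.001]
force: [-1.7, -2.1, 5.8]
opening: 0.0599
gripper_force: 15.0
t: 5.18
tool_pos: [0.5058, 0.1444, 0.2049]
orientation: [-3.08, -0.619, -0.016]
force: [0.8, -0.2, 0.0]
opening: 0.0602
gripper_force: 15.0
[0.5058489  0.14435097 0.20490536] [ 0.77929529 -0.22078833  0.00835688] [ 0.04844263 -0.05046319 -0.02513822]
```

View pics/w3.png

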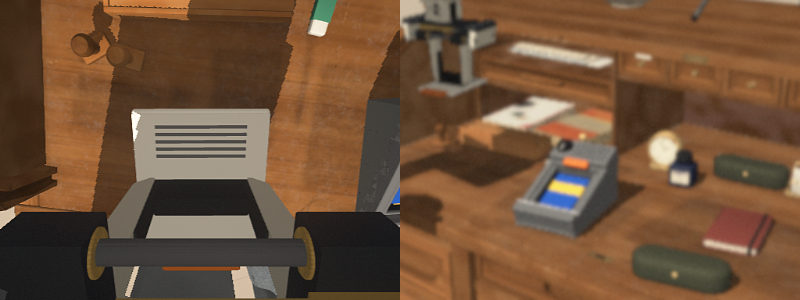

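The left half (wrist) shows the cover held level by the rib ends, with plate rear edge at (134–270,110). The right half (side) shows the raised gripper with the cover, and an unobstructed radio.

The tool only yaws, so the cover must pivot about the finger axis. I'll set its rear edge on the level front strip of the deck and lower. That tips it nose-down to about 27° in the world (7° above the bay), with the tongue just behind the slot. From there I slide it in down-slope.

```bash
python3 -m inch '[5,-30,0,1,40, 57,-298,0,3.3,40, 57,-298,0,3.3,40, 57,-298,0,3.3,40, 57,-298,0,3.3,40, 57,-298,0,3.3,40, 57,-298,0,3.3,40, 57,-298,0,3.3,40, 57,-298,0,3.3,40, 57,-298,0,3.3,40]' 15; python3 -m inch '[0,0,-15,0,40,0,0,-35,0,40,0,0,-55,0,40,0,0,-65,0,40,0,0,-70,0,40,0,0,-70,0,40,0,0,-70,0,40]'
cat >> h.py <<'E'
def st():
    s=robot.read_state(); v=np.load("bay.npy"); d=s['tool_pos'][:2]-v[:2]
    c,n=np.cos(v[2]),np.sin(v[2]); a=(d[0]*c+d[1]*n)*1000; l=(-d[0]*n+d[1]*c)*1000
    y=np.degrees(2*np.arctan2(s['orientation'][1],s['orientation'][0])); y=(y+180)%360-180
    print("t %.2f along %.1f lat %.1f tcpz %.1f yaw-bay %.2f"%(s['t'],a,l,s['tool_pos'][2]*1000,y-np.degrees(v[2])),"F",s['force'].round(1),"M",s['wrist_torque'].round(2),"open %.1f g %.1f"%(s['opening']*1000,s['gripper_force']))
E
python3 - <<'E'
from h import *
st(); print(robot.read_state()['tool_pos'])
E
```

```text
t: 6.12
tool_pos: [0.558, -0.1551, 0.1946]
orientation: [-3.059, -0.702, 0.006]
force: [0.3, 0.1, -2.0]
opening: 0.0601
gripper_force: 15.0
t: 6.7
tool_pos: [0.5597, -0.1539, 0.1283]
orientation: [-3.061, -0.708, -0.0]
force: [0.3, -0.6, -0.9]
opening: 0.0595
gripper_force: 15.0
t 6.70 along 0.2 lat 1.9 tcpz 128.3 yaw-bay 0.07 F [ 0.3 -0.6 -0.9] M [ 0.   -0.04  0.04] open 59.5 g 15.0
[ 0.55973625 -0.15391264  0.12825267]
```

```bash
python3 -m inch '[4.5,0,-10,0,40,4.5,0,-20,0,40,4.5,0,-25,0,40,4,0,-31,0,40,3,-0.5,-37,0,40,2,-1,-43,0,40,1,-1.5,-48,0,40,1,-1.5,-50,0,40,1,-1.5,-50,0,40]'
python3 - <<'E'
from h import *
st()
im,K,P=view("wrist"); np.savez("w4.npz",im=im,K=K,P=P)
a,_,_=view("side"); b,_,_=view("scene")
cv2.imwrite("pics/w4.png",np.vstack([cv2.resize(im,(800,600))[:300],np.hstack([cv2.resize(a[150:260,230:380],(400,293)),cv2.resize(b[130:230,200:330],(400,293))])]))
E
```

```text
t: 7.45
tool_pos: [0.5607, -0.1561, 0.0778]
orientation: [3.061, 0.707, 0.0]
force: [-0.5, 0.6, 1.2]
opening: 0.0597
gripper_force: 18.8
t 7.45 along 0.1 lat -0.4 tcpz 77.8 yaw-bay 0.02 F [-0.5  0.6  1.2] M [ 0.04 -0.14  0.03] open 59.7 g 18.8
```

View pics/w4.png

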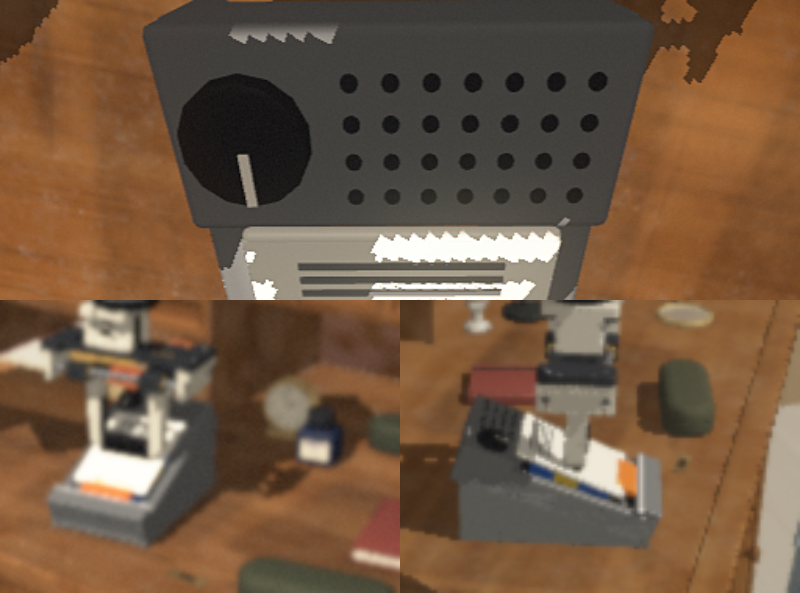

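The top (wrist) panel shows the cover's rear edge at row 228 (cols 245–560), close to the deck's front edge at row 222. The side and scene insets show the cover tipped to about the slope, with the tongue just behind the slot roof. Next I'll work out the pitch.

```bash
cat >> h.py <<'E'
def bayp(p):
    v=np.load("bay.npy"); Rb=(R.from_euler('z',v[2])*R.from_euler('y',-20,degrees=True)).as_matrix()
    return np.array([v[0],v[1],.055])+Rb@np.array(p)/1000
def coverp(th,u,zc=27.3,off=0.,y=0.):
    # cover point u (mm) in world when pitched th deg (rear up), pivot at grasp point
    s=robot.read_state(); M=R.from_rotvec(s['orientation']).as_matrix(); ya=np.arctan2(M[1,0],M[0,0])
    Rc=(R.from_euler('z',ya)*R.from_euler('y',-th,degrees=True)).as_matrix()
    g=s['tool_pos']-.019*M[:,2]
    return g+Rc@(np.array(u)-np.array([off,y,zc]))/1000
def tobay(p):
    v=np.load("bay.npy"); Rb=(R.from_euler('z',v[2])*R.from_euler('y',-20,degrees=True)).as_matrix()
    return (Rb.T@(p-np.array([v[0],v[1],.055])))*1000
E
python3 - <<'E'
from h import *
d=np.load("w4.npz"); im,K,P=d['im'],d['K'],d['P']; f=.64
for x in (66,): print("deck edge pred",proj(bayp((x,60,16)),K,P)/f,proj(bayp((x,-60,16)),K,P)/f)
print("knob/deck rear", proj(bayp((120,60,16)),K,P)/f,proj(bayp((120,-60,16)),K,P)/f)
for th in (0,10,15,20,23,26,29):
    print(th,*[ (proj(coverp(th,(57,yy,3.5)),K,P)/f).round(0) for yy in (45,-45)],"groove?",(proj(coverp(th,(40,0,5)),K,P)/f).round(0),"rear",tobay(coverp(th,(57.5,0,2.5))).round(1),"tip",tobay(coverp(th,(-69.5,0,0))).round(1))
E
```

```text
deck edge pred [197.19043257 225.49074798] [610.94384668 225.66548184]
knob/deck rear [142.84164745  18.26885106] [666.82355144  18.43081045]
0 [266. 214.] [543. 214.] groove? [405. 266.] rear [59.9 -0.3 -3.6] tip [-60.3  -0.4  37.5]
10 [257. 208.] [553. 208.] groove? [405. 262.] rear [66.6 -0.3  4.9] tip [-58.9  -0.4  24.5]
15 [252. 208.] [558. 208.] groove? [405. 261.] rear [69.4 -0.3  9.6] tip [-57.3  -0.4  18.2]
20 [247. 208.] [563. 208.] groove? [405. 261.] rear [71.8 -0.3 14.6] tip [-55.2  -0.4  12.1]
23 [244. 210.] [567. 210.] groove? [405. 262.] rear [73.  -0.3 17.6] tip [-53.7  -0.4   8.5]
26 [241. 212.] [570. 212.] groove? [405. 263.] rear [74.1 -0.3 20.7] tip [-51.9  -0.4   4.9]
29 [237. 214.] [574. 214.] groove? [405. 265.] rear [75.  -0.3 23.9] tip [-50.   -0.4   1.5]
```

```bash
cat >> h.py <<'E'
def tongue(show=None):
    """triangulate corners of orange tongue from scene and side: per view centroid + extreme ends"""
    out={}
    near=bayp((-55,0,5))
    for n in ("scene","side"):
        im,K,P=view(n); q=proj(near,K,P); h=cv2.cvtColor(im,cv2.COLOR_BGR2HSV)
        m=cv2.inRange(h,(4,140,110),(16,255,255)); r=np.zeros_like(m); cv2.circle(r,tuple(int(a) for a in q),26,255,-1); m&=r
        ys,xs=np.nonzero(m); pts=np.c_[xs,ys].astype(np.float32)
        rect=cv2.minAreaRect(pts); out[n]=(pts.mean(0),K,P,rect,len(pts),q)
    A=[];b=[]
    for n in out:
        o,d=ray(out[n][0],out[n][1],out[n][2]); d/=np.linalg.norm(d); M=np.eye(3)-np.outer(d,d); A.append(M); b.append(M@o)
    p=np.linalg.lstsq(np.vstack(A),np.hstack(b),rcond=None)[0]
    print("tongue visible centre bay",tobay(p).round(1),[(n,out[n][4],out[n][0].round(1),np.round(out[n][3][1],1)) for n in out])
E
python3 - <<'E'
from h import *
from scipy.optimize import least_squares
d=np.load("w4.npz"); im,K,P=d['im'],d['K'],d['P']; f=.64
g=cv2.cvtColor(im,cv2.COLOR_BGR2GRAY)
print("col260",g[138:170,215:230].mean(1).astype(int).tolist())
print("row153",g[150:154,145:170].mean(0).astype(int).tolist(),g[150:154,348:372].mean(0).astype(int).tolist())
r=least_squares(lambda q:[(proj(coverp(q[0],(57.2,0,3.7),off=q[1]),K,P)/f)[1]-228, (proj(coverp(q[0],(55,-45,5),off=q[1]),K,P)-proj(coverp(q[0],(55,45,5),off=q[1]),K,P))[0]/f-315],[23,3])
print(r.x,r.fun)
for th in (15,18,21,24,27):
    r=least_squares(lambda q:[(proj(coverp(th,(57.2,0,3.7),off=q[0]),K,P)/f)[1]-228],[3]); o=r.x[0]
    print(th,o.round(1),"rear ctr",tobay(coverp(th,(55,0,2.5),off=o)).round(1),"tip low",tobay(coverp(th,(-69.5,0,0),off=o)).round(1))
tongue()
E
```

```text
col260 [72, 72, 71, 72, 72, 65, 60, 148, 149, 153, 156, 165, 169, 160, 154, 148, 140, 150, 148, 148, 148, 149, 148, 149, 149, 148, 149, 149, 151, 158, 111, 71]
row153 [70, 69, 70, 70, 70, 70, 68, 68, 65, 80, 129, 148, 148, 152, 155, 155, 154, 154, 154, 156, 154, 155, 154, 155, 155] [225, 249, 252, 251, 251, 253, 244, 225, 213, 201, 149, 77, 72, 75, 76, 76, 75, 74, 75, 74, 74, 74, 74, 73]
[23.36574361  6.03513555] [ 1.51771928e-11 -5.11590770e-12]
15 6.7 rear ctr [60.3 -0.3 10.4] tip low [-63.9  -0.4  18.8]
18 6.6 rear ctr [61.8 -0.3 12.9] tip low [-62.7  -0.4  14.7]
21 6.4 rear ctr [63.4 -0.3 15.4] tip low [-61.1  -0.4  10.7]
24 5.9 rear ctr [65.  -0.3 18. ] tip low [-59.   -0.4   6.9]
27 5.3 rear ctr [66.7 -0.3 20.8] tip low [-56.5  -0.4   3.1]
tongue visible centre bay [-88.7   3.   14.9] [('scene', 753, array([283.6, 190.8], dtype=float32), array([38.5, 52. ])), ('side', 406, array([260.8, 232. ], dtype=float32), array([47.5, 33.8]))]
```

```bash
python3 -m inch '[2.5,1,2,0,40,5,2.5,2.5,0,40,5,2.5,2.5,0,40,5,2.5,0,0,40,5,2.5,-2,0,40,5,2.5,-4,0,40,5,2.5,-4,0,40]'
python3 - <<'E'
from h import *
from scipy.optimize import least_squares
st(); f=.64
im,K,P=view("wrist"); np.savez("w5.npz",im=im,K=K,P=P)
g=cv2.cvtColor(im,cv2.COLOR_BGR2GRAY)
print("col",g[128:160,215:230].mean(1).astype(int).tolist())
r0=145
print("row",g[150:154,140:170].mean(0).astype(int).tolist(),g[150:154,345:372].mean(0).astype(int).tolist())
for n in ("scene","side"):
    im,K,P=view(n)
    for p in [(-55,0,5),(-55,20,5),(-55,-20,5),(-20,30,5),(-66,0,14.5),(0,75,-20)]:
        q=proj(bayp(p),K,P); hh=cv2.cvtColor(im,cv2.COLOR_BGR2HSV)[int(round(q[1])),int(round(q[0]))]; print(n,p,q.round(0),hh)
    cv2.imwrite(f"{n}5.png",im)
E
```

```text
t: 8.28
tool_pos: [0.5667, -0.1535, 0.0772]
orientation: [3.06, 0.708, 0.003]
force: [-7.9, 5.0, 22.5]
opening: 0.0598
gripper_force: 21.4
t 8.28 along 6.7 lat -0.7 tcpz 77.2 yaw-bay 0.05 F [-7.9  5.  22.5] M [1.11 1.6  0.17] open 59.8 g 21.4
col [73, 73, 73, 73, 73, 73, 74, 74, 75, 60, 58, 58, 57, 58, 58, 58, 61, 62, 75, 76, 68, 121, 157, 160, 162, 167, 179, 173, 166, 160, 155, 145]
row [72, 73, 73, 73, 72, 72, 72, 72, 73, 74, 71, 69, 89, 114, 135, 157, 160, 157, 157, 156, 156, 157, 158, 157, 157, 159, 158, 158, 159, 158] [168, 167, 168, 167, 168, 167, 168, 167, 167, 167, 168, 166, 164, 163, 144, 98, 76, 79, 78, 79, 80, 79, 77, 78, 78, 78, 77]
scene (-55, 0, 5) [275. 192.] [24 18 71]
scene (-55, 20, 5) [275. 196.] [ 0  0 28]
scene (-55, -20, 5) [275. 189.] [23 15 66]
scene (-20, 30, 5) [264. 193.] [ 20  25 242]
scene (-66, 0, 14.5) [279. 191.] [ 20  21 146]
scene (0, 75, -20) [254. 205.] [30 18 87]
side (-55, 0, 5) [270. 224.] [ 10  75 220]
side (-55, 20, 5) [264. 222.] [ 11 103 241]
side (-55, -20, 5) [276. 225.] [ 10  96 226]
side (-20, 30, 5) [267. 214.] [ 23   4 255]
side (-66, 0, 14.5) [268. 224.] [ 11  57 206]
side (0, 75, -20) [259. 213.] [ 16  23 147]
```

```bash
python3 -m inch '[0,0,4,0,40,0,0,6,0,40,0,0,6,0,40]'
python3 - <<'E'
from h import *
st()
im,K,P=view("wrist"); np.savez("w6.npz",im=im,K=K,P=P)
print("deck edge",proj(bayp((66,60,16)),K,P)/.64)
a,_,_=view("side"); b,_,_=view("scene")
cub=dict(interpolation=cv2.INTER_CUBIC)
cv2.imwrite("pics/w6.png",np.vstack([cv2.resize(im,(800,600))[150:430],np.hstack([cv2.resize(a[185:245,235:310],(400,320),**cub),cv2.resize(b[150:210,225:300],(400,320),**cub)])]))
E
```

```text
t: 8.68
tool_pos: [0.5657, -0.1536, 0.0801]
orientation: [3.061, 0.707, 0.0]
force: [-0.2, -0.5, -0.8]
opening: 0.0599
gripper_force: 20.0
t 8.68 along 5.7 lat -0.4 tcpz 80.1 yaw-bay 0.03 F [-0.2 -0.5 -0.8] M [ 0.04 -0.01  0.01] open 59.9 g 20.0
deck edge [202.17031579 242.90563999]
```

View pics/w6.png

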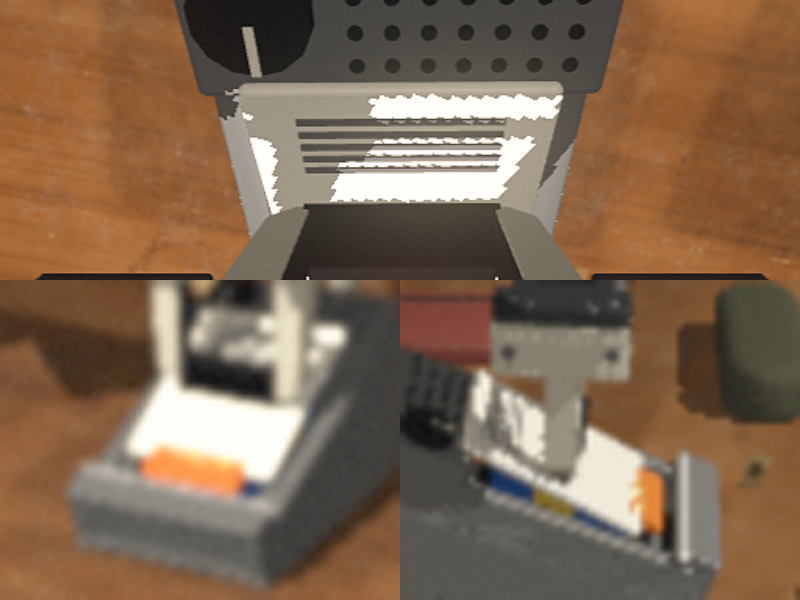

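The wrist panel shows the rear edge now overlapping the deck edge (row 232, with the deck edge at 243). The insets show the orange tongue just behind the slot roof: side inset (143–240, ~487), scene inset right end x≈663, with a dark gap to the roof at 685. Next I'll triangulate it.

```bash
python3 - <<'E'
from h import *
from scipy.optimize import least_squares
cam={n:view(n)[1:] for n in("scene","side")}
def tri(a,b):
    A=[];B=[]
    for n,p in(("scene",a),("side",b)):
        o,d=ray(p,*cam[n]); d=d/np.linalg.norm(d); M=np.eye(3)-np.outer(d,d); A.append(M);B.append(M@o)
    x,res,_,_=np.linalg.lstsq(np.vstack(A),np.hstack(B),rcond=None); return tobay(x).round(1),np.sqrt(res)*1000
print("L",tri((274.3,196.9),(261.8,222.9)),"R",tri((274.3,186.6),(280,224.8)))
d=np.load("w6.npz"); im,K,P=d['im'],d['K'],d['P']; f=.64
for th in (18,21,24,27,30):
    o=least_squares(lambda q:[(proj(coverp(th,(57.2,0,3.7),off=q[0]),K,P)/f)[1]-232],[3]).x[0]
    w=(proj(coverp(th,(55,-45,5),off=o),K,P)-proj(coverp(th,(55,45,5),off=o),K,P))[0]/f
    print(th,o.round(1),w.round(0),"rear ctr",tobay(coverp(th,(55,0,2.5),off=o)).round(1),"tip low",tobay(coverp(th,(-69.5,0,0),off=o)).round(1))
for n in cam: print(n,[proj(bayp(p),*cam[n]).round(1) for p in [(-66,48,14.5),(-58,48,10.5),(-58,-48,10.5)]])
E
```

```text
L (array([-56. ,  27.4,   3.5]), array([2.60177202])) R (array([-52.8, -32.2,   6.9]), array([0.3855075]))
18 7.8 301.0 rear ctr [66.1 -0.  12.4] tip low [-58.5  -0.1  14.2]
21 7.6 307.0 rear ctr [67.6 -0.  14.8] tip low [-56.8  -0.1  10.1]
24 7.1 313.0 rear ctr [69.2 -0.  17.4] tip low [-54.8  -0.1   6.2]
27 6.5 319.0 rear ctr [70.9 -0.  20.1] tip low [-52.3  -0.1   2.4]
30 5.6 326.0 rear ctr [72.7 -0.  22.9] tip low [-49.4  -0.1  -1.1]
scene [array([279.1, 199.1]), array([276.1, 199.2]), array([276.4, 183.9])]
side [array([254. , 220.7]), array([255.5, 219.9]), array([283.9, 226.1])]
```

Pitch is about 26.5° in the world, with the tip at about (-53, +2.5) in the bay, centred. Next I slide it into the slot in small steps.

```bash
python3 -m inch '[-1.5,-0.7,-1.2,0,40,-3,-1.5,-2.5,0,40,-4.5,-2.2,-3.7,0,40,-6,-2.9,-4.8,0,40,-6.8,-3.3,-5.4,0,40,-6.8,-3.3,-5.4,0,40]'
cat >> h.py <<'E'
from scipy.optimize import least_squares
def fit():
    im,K,P=view("wrist"); f=.64
    g=cv2.cvtColor(im,cv2.COLOR_BGR2HSV); e=proj(bayp((66,0,16)),K,P)
    # rear edge: plate is much brighter than deck
    v=cv2.cvtColor(im,cv2.COLOR_BGR2GRAY)[:,185:225].mean(1); a=int(e[1])-25; k=a+np.argmax(np.diff(v[a:a+60])>25); 
    row=k+.5+.5
    print("rear row %.1f deck row %.1f"%(row,e[1]), v[k-2:k+4].astype(int))
    for th in (17,20,23,26,29,32,36):
        o=least_squares(lambda q:[proj(coverp(th,(57.2,0,3.7),off=q[0]),K,P)[1]-row],[3]).x[0]
        w=(proj(coverp(th,(55,-45,5),off=o),K,P)-proj(coverp(th,(55,45,5),off=o),K,P))[0]
        print(th,"off %.1f w %.0f"%(o,w),"rear",tobay(coverp(th,(55,0,2.5),off=o)).round(1)[[0,2]],"tip",tobay(coverp(th,(-69.5,0,0),off=o)).round(1)[[0,2]])
    gg=cv2.cvtColor(im,cv2.COLOR_BGR2GRAY)[int(row)+2:int(row)+5].mean(0); L=np.nonzero(gg>115)[0]; print("cols",L.min(),L.max())
    return im
E
python3 - <<'E'
from h import *
st(); fit()
E
```

```text
t: 9.43
tool_pos: [0.5584, -0.1569, 0.0742]
orientation: [-3.061, -0.707, 0.001]
force: [0.2, -0.2, -2.0]
opening: 0.06
gripper_force: 20.0
t 9.43 along -2.3 lat -0.2 tcpz 74.2 yaw-bay 0.02 F [ 0.2 -0.2 -2. ] M [-0.03 -0.   -0.04] open 60.0 g 20.0
rear row 149.0 deck row 140.3 [ 71  69  63 153 155 158]
17 off 8.5 w 193 rear [56.2  9.6] tip [-68.2  13.7]
20 off 8.4 w 196 rear [57.8 12. ] tip [-66.7   9.5]
23 off 8.0 w 200 rear [59.3 14.5] tip [-64.8   5.5]
26 off 7.5 w 204 rear [61.  17.1] tip [-62.6   1.6]
29 off 6.7 w 208 rear [62.7 19.9] tip [-59.8  -2. ]
32 off 5.6 w 213 rear [64.6 22.8] tip [-56.7  -5.5]
36 off 3.7 w 221 rear [67.3 27.1] tip [-51.7  -9.6]
cols 22 359
```

```bash
python3 -m inch '[-1.3,-0.6,-1,0,40,-2.5,-1.2,-2,0,40,-3.8,-1.9,-2.9,0,40,-3.8,-1.9,-2.9,0,40,-3.8,-1.9,-2.9,0,40]'
python3 - <<'E'
from h import *
st(); fit()
E
```

```text
t: 9.9
tool_pos: [0.5549, -0.1587, 0.0715]
orientation: [-3.061, -0.707, 0.0]
force: [0.5, -0.2, -1.1]
opening: 0.0597
gripper_force: 20.0
t 9.90 along -6.3 lat -0.3 tcpz 71.5 yaw-bay 0.02 F [ 0.5 -0.2 -1.1] M [ 0.05 -0.   -0.  ] open 59.7 g 20.0
rear row 149.0 deck row 131.9 [ 73  70  63 150 152 155]
17 off 8.4 w 193 rear [51.5  8.4] tip [-73.   12.4]
20 off 8.3 w 196 rear [53.  10.8] tip [-71.5   8.3]
23 off 7.9 w 200 rear [54.6 13.3] tip [-69.6   4.3]
26 off 7.4 w 204 rear [56.3 15.9] tip [-67.3   0.4]
29 off 6.6 w 208 rear [58.  18.6] tip [-64.6  -3.3]
32 off 5.5 w 213 rear [59.9 21.6] tip [-61.4  -6.7]
36 off 3.6 w 220 rear [62.6 25.9] tip [-56.4 -10.8]
cols 5 359
```

```bash
python3 -m inch '[-0.8,-0.4,-0.4,0,40,-1.7,-0.8,-1,0,40,-1.7,-0.8,-1,0,40]'
python3 - <<'E'
from h import *
st(); im=fit()
g=cv2.cvtColor(im,cv2.COLOR_BGR2GRAY)
print(g[151:155,140:175].mean(0).astype(int).tolist(),g[151:155,340:375].mean(0).astype(int).tolist())
sc,K,P=view("scene"); h=cv2.cvtColor(sc,cv2.COLOR_BGR2HSV)
m=cv2.inRange(h[180:205,262:282],(4,120,90),(16,255,255)); print(sum(m.ravel()>0)); ys,xs=np.nonzero(m); print(np.bincount(xs+262)[262:])
w5=cv2.cvtColor(cv2.imread("scene5.png"),cv2.COLOR_BGR2HSV); m=cv2.inRange(w5[180:205,262:282],(4,120,90),(16,255,255)); ys,xs=np.nonzero(m); print("before",np.bincount(xs+262)[262:])
E
```

```text
t: 10.2
tool_pos: [0.5531, -0.1596, 0.0705]
orientation: [-3.061, -0.707, 0.0]
force: [-0.3, 0.6, -0.4]
opening: 0.0599
gripper_force: 20.0
t 10.20 along -8.3 lat -0.3 tcpz 70.5 yaw-bay 0.03 F [-0.3  0.6 -0.4] M [0.   0.04 0.07] open 59.9 g 20.0
rear row 149.0 deck row 127.7 [ 70  66  59 150 152 155]
17 off 8.5 w 193 rear [49.3  8.1] tip [-75.1  12.1]
20 off 8.3 w 196 rear [50.9 10.5] tip [-73.6   8. ]
23 off 7.9 w 200 rear [52.4 13. ] tip [-71.8   4. ]
26 off 7.4 w 204 rear [54.1 15.6] tip [-69.5   0.1]
29 off 6.6 w 208 rear [55.8 18.3] tip [-66.7  -3.6]
32 off 5.5 w 213 rear [57.7 21.3] tip [-63.6  -7. ]
36 off 3.6 w 221 rear [60.4 25.6] tip [-58.6 -11.1]
cols 38 359
[71, 70, 70, 72, 71, 70, 71, 71, 70, 73, 69, 65, 86, 131, 153, 157, 159, 159, 158, 160, 158, 159, 159, 160, 159, 159, 160, 159, 159, 159, 160, 159, 161, 160, 160] [167, 167, 166, 166, 165, 165, 166, 166, 165, 166, 165, 165, 164, 164, 165, 165, 163, 160, 158, 154, 108, 72, 76, 77, 77, 76, 76, 76, 76, 76, 75, 74, 74, 74, 73]
54
[ 0  0  0  0  0  0  1  1  2  2  3  3  3 15 12  2  2  2  3  3]
before [ 0  0  0  0  0  1  5  7 13 13 14 13  4  4  3  2  2  2  3  3]
```

The tongue is under the roof: only a 2 px strip is still visible, with the tip at about (-68,-2). Next I release and lift.

```bash
python3 -m inch '[0,0,0,0,60,0,0,0,0,75,0,0,0,0,85,0,0,0,0,85,0,0,0,0,85]'; python3 -m inch '[0,0,10,0,90,0,0,30,0,90,0,0,60,0,90,0,0,85,0,60,0,0,85,0,0,0,0,85,0,0,0,0,85,0,0,0,0,85,0,0,0,0,85,0,0,0,0,85,0,0]' 20
python3 - <<'E'
from h import *
st()
im,K,P=view("wrist"); np.savez("w7.npz",im=im,K=K,P=P); cv2.imwrite("w7.png",im)
print("deck",proj(bayp((66,0,16)),K,P), "seated rear",proj(bayp((57,0,3.5)),K,P),"catch out",proj(bayp((54,0,9.8)),K,P))
h=cv2.cvtColor(im,cv2.COLOR_BGR2HSV); m=cv2.inRange(h,(4,170,110),(16,255,255))
q=proj(bayp((58,0,12)),K,P).astype(int); r=m*0; r[q[1]-15:q[1]+25,q[0]-60:q[0]+60]=m[q[1]-15:q[1]+25,q[0]-60:q[0]+60]; print("orange",cv2.boundingRect(r))
g=cv2.cvtColor(im,cv2.COLOR_BGR2GRAY); print(q,g[q[1]-20:q[1]+30,q[0]-50:q[0]-38].mean(1).astype(int).tolist())
E
```

```text
t: 10.72
tool_pos: [0.5534, -0.1596, 0.0708]
orientation: [3.061, 0.707, 0.0]
force: [0.1, -0.1, 0.0]
opening: 0.078
gripper_force: 0.0
t: 11.55
tool_pos: [0.5525, -0.1593, 0.1543]
orientation: [-3.06, -0.707, 0.003]
force: [-0.2, 0.3, -0.6]
opening: 0.0416
gripper_force: 0.0
t 11.55 along -8.6 lat 0.3 tcpz 154.3 yaw-bay 0.03 F [-0.2  0.3 -0.6] M [ 0.07 -0.01 -0.02] open 41.6 g 0.0
deck [259.34967612 112.0725794 ] seated rear [259.23462353 116.55318147] catch out [259.2480752  124.43284039]
orange (220, 112, 75, 16)
[259 120] [142, 142, 142, 143, 143, 143, 143, 143, 143, 144, 149, 123, 94, 165, 123, 103, 42, 44, 49, 47, 50, 54, 53, 50, 50, 50, 50, 45, 128, 150, 201, 229, 248, 249, 235, 247, 246, 245, 245, 245, 246, 248, 251, 160, 188, 182, 232, 250, 234, 160]
```

```bash
python3 - <<'E'
from h import *
im=cv2.imread("w7.png"); a,_,_=view("side"); b,_,_=view("scene"); cub=dict(interpolation=cv2.INTER_CUBIC)
cv2.imwrite("pics/w7.png",np.vstack([cv2.resize(im[70:250,130:386],(800,300),**cub)[:, :] if 0 else cv2.resize(im[85:245,150:363],(400,300),**cub).repeat(1,1) if 0 else np.hstack([cv2.resize(im[85:245,150:370],(400,290),**cub),cv2.resize(a[180:250,225:322],(400,290),**cub)]),cv2.resize(b[145:206,200:330],(800,306*800//800),**cub)]))
E
```

```text
(no output)
```

View pics/w7.png

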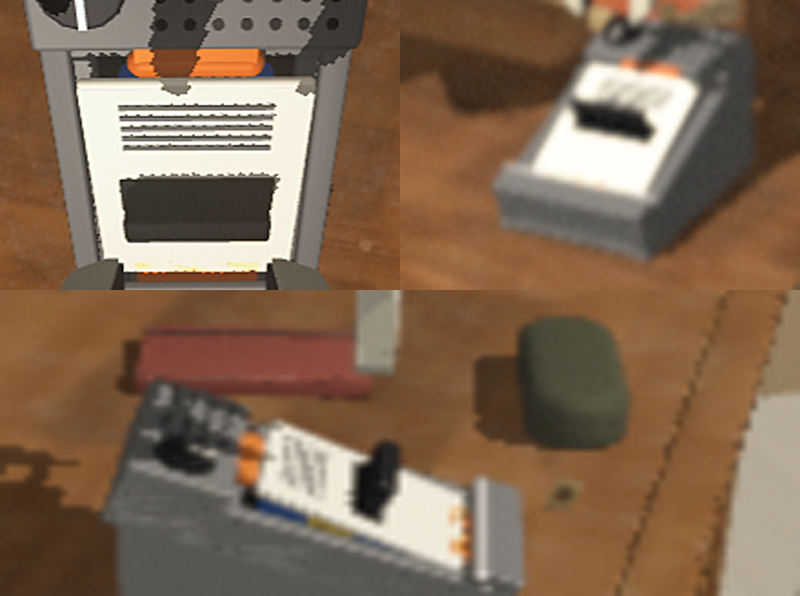

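The picture shows the tongue end under the slot roof, the plate's rear edge just in front of and above the orange catch, and nothing lying on the roof. That's the expected rest on the catch. I'll check that against the projection, then position closed fingers over the rear part of the plate.

```bash
python3 - <<'E'
from h import *
d=np.load("w7.npz"); print([proj(bayp(p),d['K'],d['P']).round(1) for p in [(56.5,0,16),(56,0,18),(49,0,5)]])
E
python3 -m inch '[10,5,0,0,0,25,12,0,0,0,38,19,0,0,0,38,19,-20,0,0,38,19,-40,0,0,38,19,-50,0,0,38,19,-52,0,0,38,19,-52,0,0,38,19,-52,0,0]' 20
python3 - <<'E'
from h import *
st()
E
```

```text
[array([259.3, 125.2]), array([259.3, 127.2]), array([259.2, 127.8])]
t: 12.45
tool_pos: [0.5918, -0.1407, 0.1045]
orientation: [3.061, 0.707, 0.001]
force: [-0.0, -0.3, 0.4]
opening: 0.0003
gripper_force: 0.0
t 12.45 along 34.8 lat -0.2 tcpz 104.5 yaw-bay 0.02 F [-0.  -0.3  0.4] M [ 0.   -0.03 -0.05] open 0.3 g 0.0
```

```bash
python3 -m inch '[0,0,-8,0,0,0,0,-14,0,0,0,0,-17,0,0,0,0,-19,0,0,0,0,-21,0,0]'; python3 -m inch '[0,0,-1.5,0,0,0,0,-3,0,0,0,0,-4.5,0,0]'
python3 - <<'E'
from h import *
st()
E
```

```text
t: 12.87
tool_pos: [0.594, -0.1403, 0.085]
orientation: [3.06, 0.707, 0.009]
force: [5.0, 5.3, 10.3]
opening: 0.0005
gripper_force: 4.5
t: 13.12
tool_pos: [0.5919, -0.1406, 0.0787]
orientation: [3.06, 0.707, 0.002]
force: [0.3, -0.2, -0.4]
opening: 0.0004
gripper_force: 0.0
t 13.12 along 34.9 lat -0.2 tcpz 78.7 yaw-bay 0.03 F [ 0.3 -0.2 -0.4] M [ 0.01 -0.04  0.04] open 0.4 g 0.0
```

```bash
python3 -m inch '[0,0,-1.5,0,0,0,0,-3,0,0,0,0,-3,0,0]'; python3 -m inch '[0,0,-1,0,0,0,0,-2,0,0,0,0,-2,0,0]'
```

```text
t: 13.37
tool_pos: [0.5916, -0.1406, 0.0764]
orientation: [3.061, 0.707, 0.001]
force: [-3.2, 1.3, 11.5]
opening: 0.0005
gripper_force: 6.1
t: 13.62
tool_pos: [0.5918, -0.1406, 0.0761]
orientation: [3.061, 0.707, 0.002]
force: [-9.7, 3.5, 23.1]
opening: 0.0001
gripper_force: 12.3
```

The plate stops hard at tip height 76 mm; flat predicts 75.4. Next I lift clear and verify.

```bash
python3 -m inch '[0,0,10,0,0,0,0,40,0,0,-10,-5,75,0,0,-40,-20,80,0,0,-40,-20,80,0,0,-40,-20,80,0,0,-40,-20,80,0,0,-40,-20,80,0,0]'
python3 - <<'E'
from h import *
st()
im,K,P=view("wrist"); g=cv2.cvtColor(im,cv2.COLOR_BGR2GRAY); h=cv2.cvtColor(im,cv2.COLOR_BGR2HSV)
for n,p in dict(catchout_top=(57,0,15),catch_lip=(54,0,9.8),catch_pushed=(63,0,9.8),rear_corner=(57,40,3.5),plate_c=(56,40,5),rear_if7=(56,40,17),ribrear=(6,0,29),ribfront=(-6,0,29)).items(): print(n,proj(bayp(p),K,P).round(1))
q=proj(bayp((57,0,12)),K,P).astype(int); m=cv2.inRange(h,(4,170,110),(16,255,255)); r=m*0; s=np.s_[q[1]-20:q[1]+25,q[0]-60:q[0]+60]; r[s]=m[s]; print("orange",cv2.boundingRect(r))
c=proj(bayp((57,38,5)),K,P).astype(int); print(c,"from row",c[1]-15,g[c[1]-15:c[1]+20,c[0]-3:c[0]+4].mean(1).astype(int).tolist())
c=proj(bayp((0,0,29)),K,P).astype(int); print("rib col from",c[1]-35,g[c[1]-35:c[1]+25,c[0]-8:c[0]+8].mean(1).astype(int).tolist())
E
```

```text
t: 14.28
tool_pos: [0.5511, -0.1601, 0.152]
orientation: [-3.06, -0.707, 0.002]
force: [0.1, 0.0, 0.3]
opening: 0.0008
gripper_force: 0.0
t 14.28 along -10.3 lat 0.2 tcpz 152.0 yaw-bay 0.03 F [0.1 0.  0.3] M [-0.    0.01  0.04] open 0.8 g 0.0
catchout_top [259.2 121.8]
catch_lip [259.1 122.5]
catch_pushed [259.2 110.2]
rear_corner [201.9 114.5]
plate_c [201.7 116.7]
rear_if7 [199.4 124.5]
ribrear [259.  194.5]
ribfront [258.9 207.2]
orange (219, 110, 76, 16)
[204 115] from row 100 [147, 146, 148, 147, 148, 148, 148, 149, 147, 120, 110, 161, 159, 171, 59, 43, 38, 131, 155, 206, 230, 251, 247, 248, 248, 248, 248, 247, 247, 247, 248, 248, 247, 248, 248]
rib col from 165 [246, 246, 247, 249, 249, 184, 120, 129, 132, 134, 143, 61, 55, 58, 58, 57, 57, 57, 56, 56, 56, 56, 55, 56, 56, 55, 54, 54, 54, 54, 54, 53, 55, 58, 73, 79, 76, 74, 74, 73, 70, 68, 63, 53, 77, 255, 249, 244, 244, 244, 244, 244, 244, 244, 243, 243, 243, 243, 243, 243]
```

Rear edge is at row 117 (flat predicts about 116, propped 124.5). The orange catch now overlaps it, down to row 126. The cover is seated and the gripper is clear, so I'm handing in.

```bash
python3 -c "
from plant import job
print(job.close_job())"
```

```text
the job is handed in; nothing more can be done
None
```

The battery cover is back on the radio: its tongue is hooked in the front slot, and the wrist camera shows it lying flat with the orange catch sprung out over its rear edge. The gripper let go and is clear, and I handed the job in at about 14 s without re-checking the bystander objects afterwards.

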